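Jack the sagging end of a strap splitter level and hold it

ROBOT

A 7-joint arm with a two-finger parallel gripper is mounted at the origin on a cart in front of the work surface, level with it; the furniture and walls round the work are solid. World frame = base frame: x ahead of the robot, y to its left, z up, the work surface at z = 0. Lengths are in m, angles in rad, forces in N, time in s.
With the tool pointing down it reaches from about 0.425 to 0.8 m from the base axis. Payload 8.3 kg.
Tool frame: the origin (TCP) lies midway between the tips of the shut fingers; the grasp point (between the pads) lies 19 mm behind it; z points along the fingers, y is the line along which they close (so a half turn about z gives the same grasp; the last joint's range is limited). The gripper opens to 85 mm and grips with 20 to 120 N. Pads are 22 mm wide; open, the fingers measure 114 mm over their backs; the gripper's body (76 mm by 85 mm) begins 54 mm behind the grasp point. The pads swing forward as they close: fully open they stand 13 mm farther back than shut.
Start: joints at [-1.217, 0.383, 0.016, 1.37, -0.006, 1.388, -0.046], TCP at [0.253, 0.571, 0.231] pointing down, gripper open.
Joint ranges: [-2.95, 2.95], [-0.25, 2.06], [-1.52, 1.56], [0.18, 2.33], [-1.44, 4.58], [0.02, 2.06], [-3.01, 3.01]. Speed limits (rad/s): [2.39, 2.39, 3.01, 3.01, 3.14, 3.14, 3.14].

INTERFACE

Orientations are given as a 3x3 rotation matrix whose columns are the frame's x, y, z axes.
In Python, from station import get_state, imaging, job_done gives the robot as it stands.
- The arm moves only by the shell command python3 -m creep 'ROWS'. ROWS is JSON, a list that holds one entry, the list of rows, each a list of 5 numbers: the opening, from 0 (shut) to 1 (fully open), then the shift along the tool's x, y, z in cm, then the turn about the tool's z in degrees. In form: [[[gripper, tx, ty, tz, roll], ...]]. A call has 1 to 10 rows; each row shifts and turns the commanded pose from where the row before left it, along the tool's axes as they then stand; what a row does not reach is not made up. A row lasts 1/10 s, in which the tool goes at most 50 mm and 8.59 degrees, less where a joint would pass 70% of its speed; a pose out of reach is approached as far as the arm can. A call with a gripper value outside its range is refused whole. The fingers move at their own pace and stop on an object; the grip force is fixed at half the most. Time passes only in rows, so rows that do not move let the fingers close. It gives the time, the measured TCP pose, the force, the opening and the grip force at its end, in the units of the state.
- get_state(): the state, without advancing time (a new reading comes with each control period).
- imaging.capture(name): name is "scene" or "top"; returns a dict with "frame" (420x560x3 uint8, red, green, blue), "K" (3x3 intrinsics, pixels), "rvec" (rotation vector, rad) and "tvec" (3), from world to camera coordinates, as OpenCV has them. Camera axes: x right, y down, z forward; pixel columns grow to the right and rows downward; lengths in m; the calibration is good to about 2 mm. A picture is of the moment at which its call begins. There is no depth.
- job_done(): hands the job in; it is judged then, once.
The state is a dict: "t": time; "joints": joint angles; "joint_vel": joint speeds; "joint_torque": joint torques, N m; "ee_pos": TCP position; "eef_rot": TCP orientation; "force": force on the tool from outside, world axes, zero at the start; "ft_torque": the same for the moment, N m; "finger_gap": opening from 0.0 (shut) to 1.0 (fully open); "grip_force": force on a finger pad.
Only numpy, scipy, OpenCV 4.12 (cv2) and the standard library are available. Lean on these libraries where they do the work, as an engineer would, in place of code of your own. Each camera call takes 0.05 s, during which the arm holds its last target. There are 200 camera calls.

TASK

The green strap splitter sags at the end where its rubber mount has been squashed flat. Pick up the red ratchet jack, set its saddle squarely under the yellow lift pad at that low end, and pump the jack handle until the splitter stands level. Finish while still holding the handle down, with the jack alone carrying that end, so that I can pack shims under it; do not push, shift or lift the splitter by hand, and leave the spool, the tape measure and the shims where they lie.

Things in the scene. Friction and masses are not known exactly. Their poses are not given: they have to be found in the camera images.
- splitter: green bench machine (strap splitter), 5 kg, a loose body that stands on two rubber mounts; 124 (x) x 250 (y) mm foot flange, 54 mm high bed, rollers and cheeks within 88 mm of the middle up to 175 mm high. Origin: centre of its underside; z up, y along its length to its left end. It leans by about 0.065 rad towards the flat mount at the start; level when its z axis is vertical.
- lift_left (a point): lift point at the machine's left (+y) end: centre of the underside of a yellow pad, 34 mm across, under an ear that juts out from the end of the bed; a yellow disc on top of the ear marks it. In the splitter's frame it lies at (0, +172, 38) mm. About 46 mm above the bench when this end is low, 63 mm when level. The ear is 48 mm wide, 14 mm thick, its front edge 24 mm before the point; below it is free space to the bench and in to 125 mm from the machine's middle.
- lift_right (a point): the same lift point at the right (-y) end, at (0, -172, 38) mm in the splitter's frame.
- mount_flat: the squashed rubber mount, 140 x 34 x 9 mm, cracked grey, under the low end of the splitter (left or right), fixed. Origin: centre of its underside, 3 mm above the bench on a grey mat.
- mount_good: the sound black rubber mount, 140 x 26 x 22 mm, under the other end, fixed; both mounts lie 95 mm from the middle of the machine, which tips about the inner edge of this one (82 mm from the middle) until it is level.
- jack: red ratchet toe jack, 0.9 kg, loose. Origin: underside of the base plate (172 x 80 x 8 mm, from x = -86 to +87 mm) on the axis of its column; x points forwards to the saddle, z up, the pump handle points backwards (-x). Column: two upright red plates, 34 mm across their outer faces (y), from x = -14 to +12 mm near the top, 130 mm high: carry the jack by it from above, fingers closing along the jack's y. Pump strokes lift the saddle by a rack and two pawls.
- saddle (a point): centre of the top of the jack's saddle, a dark disc of 34 mm on a toe 26 mm wide, 55 mm in front of the column's axis; 34 mm above the jack's underside when the jack is fully down.
- handle_grip (a point): middle of the black rubber grip (22 mm thick, 66 mm long) on the pump handle. It is 130 mm from the handle's pivot, which lies at (-52, 0, 70) mm in the jack's frame and turns about the jack's y. At the top of the stroke the handle rises backwards at 0.62 rad (grip about 145 mm above the bench), at the bottom it is level (70 mm).
- jack_handle (a joint): pump handle, rad: 0 up (a spring holds it there), 0.62 fully down. A down stroke lifts the saddle by up to about 15 mm (30 mm of lift per rad, after 1 to 5 mm of slack); about 2 N pressed at the grip without load, 5 to 12 N when lifting the machine. On the way up the holding pawl catches the rack: letting the handle rise drops the saddle by up to 7 mm, back on the last 5 mm tooth. A full stroke gains two teeth (10 mm).
- jack_ram (a joint): height of rack and saddle above the fully down position, m, 0 to 0.038; let up, the handle lets it sink only to the last tooth caught by the holding pawl, and from there it cannot be let down. From fully down to level takes about 0.030 m of lift, three or four strokes.
- shims: bystander: a stack of thin steel shims, 62 x 30 x 8 mm, lying in front of the splitter.
- spool: bystander: wooden spool of tan thread, 46 mm across, 52 mm high, standing in front of the splitter.
- tape_measure: bystander: yellow tape measure, 56 x 74 x 17 mm, lying in front of the splitter.

How it is judged:
On the way, in this order (a step that is already met when the one before it is completed fails the run):
1. the jack stands on the bench with its saddle under the lift point of the low end, not yet lifting (((horizontal distance between saddle and lift_left below 0.014 m and height (world z) of lift_left below 0.055 m) or (horizontal distance between saddle and lift_right below 0.014 m and height (world z) of lift_right below 0.055 m)) and angle between jack's own z axis and vertical below 0.06 rad and height (world z) of jack below 0.004 m and contact force between jack_ram and splitter below 0.5 N), for 0.2 s.
2. the jack's saddle carries that end, clear of the flat mount (contact force between jack_ram and splitter above 4 N and contact force between splitter and mount_flat below 0.2 N), for 0.2 s.
At the end, for the whole second after the job is handed in: the splitter is level within 0.015 rad and still, one end on its sound mount, the other clear of the flat mount and carried by the jack's saddle within 14 mm of the lift point; jack upright on the bench; the fingers hold the handle down (over 0.04 rad, over 1 N), nothing else touches the splitter (all of step 2 and angle between splitter's own z axis and vertical below 0.015 rad and linear speed of splitter below 0.02 m/s and (horizontal distance between saddle and lift_left below 0.014 m or horizontal distance between saddle and lift_right below 0.014 m) and contact force between splitter and mount_good above 4 N and value of joint jack_handle above 0.04 rad and contact force between the fingers and jack_handle above 1 N and contact force between each of the fingers, the arm and splitter below 0.3 N and angle between jack's own z axis and vertical below 0.06 rad and height (world z) of jack below 0.004 m); the arm keeps its last pose, push and grip.
It fails at once if the shims is knocked away (over 25 mm) (distance of shims from where it was at the start of the episode above 0.025 m).
It fails at once if the spool is knocked away (over 25 mm) (distance of spool from where it was at the start of the episode above 0.025 m).
It fails at once if the tape measure is knocked away (over 25 mm) (distance of tape_measure from where it was at the start of the episode above 0.025 m).
It fails at once if the splitter is shoved out of place (over 30 mm) (distance of splitter from where it was at the start of the episode above 0.03 m).
It fails at once if the splitter is pushed or lifted by hand (over 10 N) (contact force between any of the fingers, the arm and splitter above 10 N).
It also fails if it takes over 64 s, if anything falls off the work surface, if the arm or the gripper's body presses on something with over 40 N, if the wrist force passes 120 N, or if a joint passes its speed limit or range.

## Working session

There is one attempt and no reset: what is moved stays moved. The work goes in short steps, Python scripts to look and compute and a shell command to move; the robot and the scene stay as the last step left them, time stands still between calls to the robot, and variables do not carry over. Pictures are saved under pics/ and viewed, at most 10 in all, crops included, and the job is handed in when it is done.

```bash
mkdir -p pics
python3 - <<'E'
from station import get_state, imaging
import cv2
for n in("scene","top"):
    c=imaging.capture(n); cv2.imwrite(f"pics/{n}0.png",c["frame"][:,:,::-1])
    R=cv2.Rodrigues(c["rvec"])[0]; print(n,c["K"].tolist(),(-R.T@c["tvec"].ravel()).round(3),R.round(2).tolist())
s=get_state(); print(s["t"],s["ee_pos"],s["eef_rot"])
E
```

```text
scene [[544.6452225116146, 0.0, 281.75547267996086], [0.0, 544.6452225116146, 217.36462904399994], [0.0, 0.0, 1.0]] [-0.13  -1.038  0.906] [[0.88, -0.48, -0.01], [-0.25, -0.44, -0.86], [0.41, 0.76, -0.5]]
top [[419.700294303259, 0.0, 285.031475976737], [0.0, 419.700294303259, 215.49366353803256], [0.0, 0.0, 1.0]] [0.45  0.158 1.181] [[0.02, -1.0, -0.01], [-1.0, -0.02, -0.05], [0.05, 0.01, -1.0]]
0.1 [0.25282262 0.57110059 0.23038107] [[-9.14404109e-01  4.04802021e-01 -6.69995323e-04]
 [ 4.04802574e-01  9.14402713e-01 -1.59837251e-03]
 [-3.43788826e-05 -1.73277423e-03 -9.99998498e-01]]
```

View pics/scene0.png

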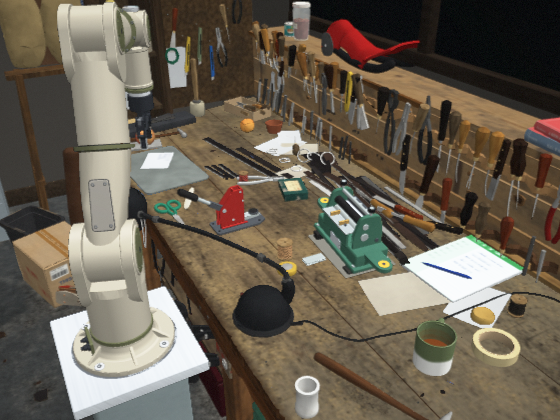

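View pics/top0.png

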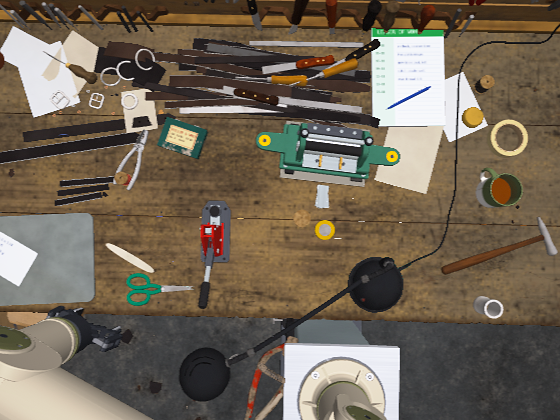

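The scene view shows the jack at (235,210) and the splitter at (350,230), with its right disc at (383,264). The top view shows the yellow discs at (264,141) and (392,156), the jack at (213,232) with its saddle forward (up) and its grip at (204,293). The spool is at (302,218), the tape at (324,230) and the shims at (322,196).

```bash
cat > h.py <<'E'
import cv2, numpy as np
from station import imaging, get_state
def cap(n):
    c=imaging.capture(n); R=cv2.Rodrigues(c["rvec"])[0]; t=c["tvec"].ravel()
    return dict(f=c["frame"],K=c["K"],R=R,t=t,o=-R.T@t)
def ray(c,p): return c["R"].T@np.linalg.inv(c["K"])@np.array([p[0],p[1],1.])
def onz(c,p,z): d=ray(c,p); return c["o"]+d*(z-c["o"][2])/d[2]
def proj(c,X): q=c["K"]@(c["R"]@np.asarray(X)+c["t"]); return q[:2]/q[2]
def tri(a,p,b,q):
    P=lambda c:c["K"]@np.c_[c["R"],c["t"]]
    X=cv2.triangulatePoints(P(a),P(b),np.float64(p).reshape(2,1),np.float64(q).reshape(2,1)).ravel(); return X[:3]/X[3]
def blobs(c,lo,hi,roi,amin=8):
    x0,y0,x1,y1=roi; h=cv2.cvtColor(c["f"],cv2.COLOR_RGB2HSV)[y0:y1,x0:x1]
    n,l,s,ce=cv2.connectedComponentsWithStats(cv2.inRange(h,lo,hi))
    return [(s[i,4],(ce[i]+[x0,y0]).round(1).tolist(),s[i,:4].tolist()) for i in range(1,n) if s[i,4]>=amin]
E
python3 - <<'E'
from h import *
t=cap("top"); s=cap("scene")
Y=((20,140,120),(34,255,255))
print("top yellow",blobs(t,*Y,(240,120,420,250))); print("scene yellow",blobs(s,*Y,(270,170,420,300)))
for p in [(264,141),(392,156)]: print(onz(t,p,.065))
Rd=((0,150,60),(8,255,255))
print("jack red",blobs(t,*Rd,(190,190,240,270),3))
for n,p,z in [("saddle",(215,210),.034),("col",(213,232),.13),("grip",(204.5,293),.145),("spool",(302,218),.05),("tape",(324,230),.017),("shim",(322,196),.008)]: print(n,onz(t,p,z).round(3))
a=cv2.resize(t["f"][110:310,190:410],None,fx=3.6,fy=3,interpolation=cv2.INTER_CUBIC)
cv2.imwrite("pics/t1.png",cv2.resize(t["f"][120:310,190:410],(690,596),interpolation=cv2.INTER_CUBIC)[:,:,::-1])
cv2.imwrite("pics/s1.png",cv2.resize(s["f"][170:350,120:400],(800,514),interpolation=cv2.INTER_CUBIC)[:,:,::-1])
E
```

```text
top yellow [(np.int32(95), [264.4, 139.9], [19, 15, 12, 11]), (np.int32(92), [391.5, 156.0], [146, 31, 12, 11]), (np.int32(214), [324.3, 229.7], [74, 100, 21, 20])]
scene yellow [(np.int32(29), [324.2, 200.0], [51, 28, 8, 5]), (np.int32(102), [290.3, 267.9], [9, 91, 18, 15]), (np.int32(52), [383.3, 263.6], [108, 91, 11, 7])]
[0.70283895 0.22651924 0.065     ]
[ 0.67006806 -0.11730765  0.065     ]
jack red [(np.int32(475), [212.2, 238.0], [10, 33, 24, 33])]
saddle [0.516 0.358 0.034]
col [0.455 0.344 0.13 ]
grip [0.305 0.358 0.145]
spool [0.499 0.119 0.05 ]
tape [0.468 0.057 0.017]
shim [0.564 0.063 0.008]
```

View pics/t1.png

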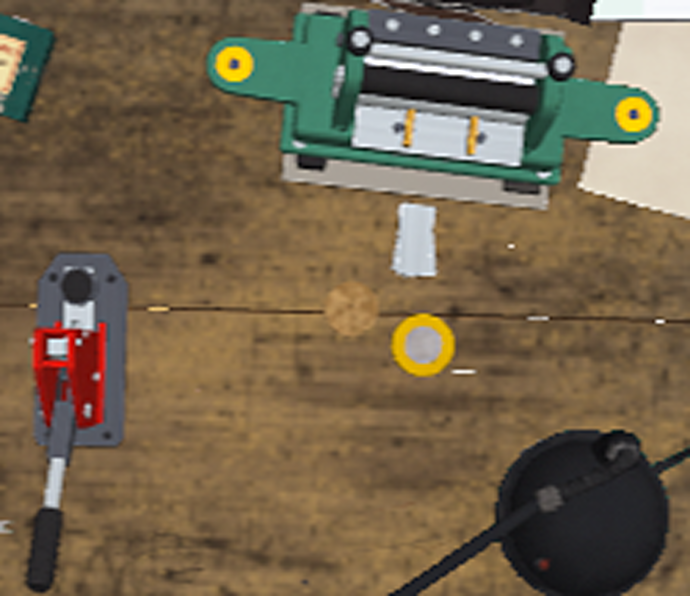

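View pics/s1.png

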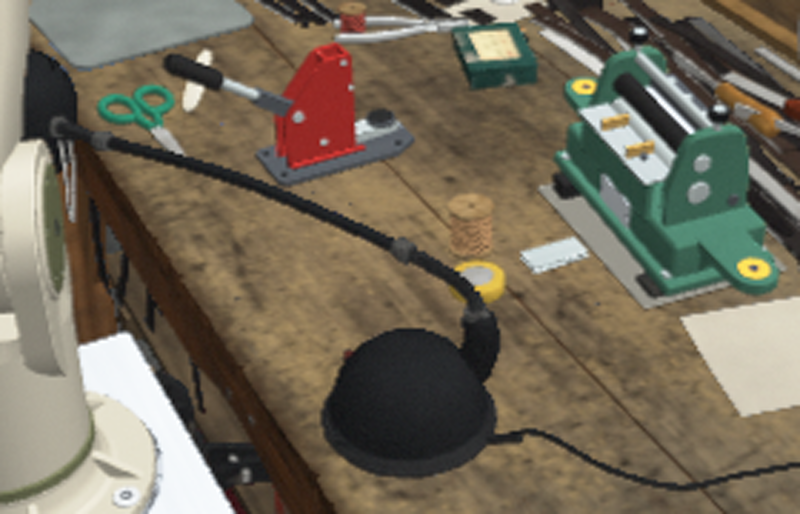

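The crops show the jack facing away from the robot with its saddle at t1 (77,285). The splitter has two discs, and the lamp's arm crosses the scene. Next I triangulate the discs, the jack and the lamp.

Run:
```python
from h import *
t=cap("top"); s=cap("scene")
T=lambda p:(190+p[0]*220/690,120+p[1]*190/596); S=lambda p:(120+p[0]*.35,170+p[1]*.35)
for n,a,b in [("discL",(264.4,139.9),(324.2,200)),("discR",(391.5,156),(383.3,263.6)),
 ("saddle",T((77,285)),S((380,117))),("grip mid",T((44,549)),S((193,72))),("coltop",T((54,347)),S((335,52))),
 ("lampjoint",T((548,497)),S((402,250))),("lampelbow",T((620,450)),S((477,312))),("lampshade end",(230,360),S((75,128)))]:
    X=tri(t,a,s,b); print(n,X.round(4),"reproj",(proj(t,X)-a).round(1))
# base plate corners on z=.008
for p in [(52,255),(105,255),(127,290),(122,445),(38,443)]: print("plate",p,onz(t,T(p),.008).round(3))
L=tri(t,(264.4,139.9),s,(324.2,200));Rr=tri(t,(391.5,156),s,(383.3,263.6)); d=L-Rr; print(np.linalg.norm(d), "yaw of +y",np.degrees(np.arctan2(-d[0],d[1])),"tilt",d[2]/.344)
```

```text
discL [0.7008 0.2241 0.0874] reproj [ 0.  -0.1]
discR [ 0.6713 -0.1169  0.0636] reproj [ 0.2 -0.4]
saddle [0.5147 0.3586 0.0327] reproj [ 0.2 -0.4]
grip mid [0.3018 0.3577 0.1463] reproj [ 0.3 -0.6]
coltop [0.4616 0.3574 0.1296] reproj [ 0.7 -1.3]
lampjoint [ 0.3497 -0.0349  0.1418] reproj [-0.  0.]
lampelbow [ 0.3867 -0.1003  0.1046] reproj [ 0.2 -0.4]
lampshade end [0.1541 0.2862 0.1575] reproj [ 1.  -2.3]
plate (52, 255) [0.541 0.387 0.008]
plate (105, 255) [0.542 0.339 0.008]
plate (127, 290) [0.512 0.319 0.008]
plate (122, 445) [0.374 0.319 0.008]
plate (38, 443) [0.374 0.394 0.008]
0.3430829137214241 yaw of +y -4.946027799641075 tilt 0.06927467589717526
```

The right end is low (disc z is 0.064 against 0.087). I'll grasp the column at about (0.460, 0.358) and approach the right pad on a world heading of about 45°, which keeps clear of the lamp and the mug.

```bash
python3 -m creep '[[[1,0,0,0,-8],[1,0,0,0,-8],[1,0,0,0,-8]]]'; python3 -m creep '[[[1,-2.07,-2.13,0,0],[1,-2.07,-2.13,0,0],[1,-2.07,-2.13,0,0],[1,-2.07,-2.13,0,0],[1,-2.07,-2.13,0,0],[1,-2.07,-2.13,0,0],[1,-2.07,-2.13,0,0],[1,-2.07,-2.13,0,0],[1,-2.07,-2.13,0,0],[1,-2.07,-2.13,0,0]]]'; python3 -m creep '[[[1,0,0,0,0]]]'; python3 -c "
from station import get_state;s=get_state();print(s['t'],s['joints'],s['eef_rot'])"
```

```text
t: 0.6
ee_pos: [0.2529, 0.5715, 0.2312]
eef_rot: [[-1.0, -0.008, -0.0], [-0.008, 1.0, -0.0], [0.0, -0.0, -1.0]]
force: [0.4, 0.1, 0.1]
finger_gap: 1.0
grip_force: 0.0
t: 1.6
ee_pos: [0.4612, 0.358, 0.2313]
eef_rot: [[-1.0, -0.002, -0.0], [-0.002, 1.0, 0.0], [0.0, 0.0, -1.0]]
force: [0.1, -0.2, -1.1]
finger_gap: 0.999
grip_force: 0.0
t: 1.7
ee_pos: [0.4643, 0.3541, 0.2313]
eef_rot: [[-1.0, 0.006, 0.002], [0.006, 1.0, -0.002], [-0.002, -0.002, -1.0]]
force: [0.2, -0.3, 0.1]
finger_gap: 1.001
grip_force: 0.0
1.7 [-0.78627464  0.29292159  0.09938634  1.49275246 -0.02651701  1.35732468
  0.87968427] [[-0.99998255  0.00563637  0.00177044]
 [ 0.00563266  0.99998195 -0.00209091]
 [-0.00178219 -0.00208091 -0.99999625]]
```

```bash
python3 -m creep '[[[1,0,0,2,0],[1,0,0,2,0],[1,0,0,2,0],[1,0,0,2,0],[1,0,0,2,0],[1,0,0,2,0],[1,0,0,2.2,0],[1,0,0,0,0],[1,0,0,0,0]]]'; python3 -m creep '[[[0,0,0,0,0],[0,0,0,0,0],[0,0,0,0,0],[0,0,0,0,0],[0,0,0,0,0],[0,0,0,0,0],[0,0,0,0,0],[0,0,0,0,0]]]'
python3 - <<'E'
from h import *
s=cap("scene"); cv2.imwrite("pics/g.png",cv2.resize(s["f"][130:310,120:400],(800,514),interpolation=cv2.INTER_CUBIC)[:,:,::-1])
E
```

```text
t: 2.6
ee_pos: [0.4601, 0.3592, 0.0895]
eef_rot: [[-1.0, -0.002, -0.001], [-0.002, 1.0, -0.0], [0.001, -0.0, -1.0]]
force: [-0.1, -0.5, 1.0]
finger_gap: 1.001
grip_force: 0.0
t: 3.4
ee_pos: [0.4608, 0.3598, 0.0902]
eef_rot: [[-1.0, -0.003, 0.001], [-0.003, 1.0, 0.002], [-0.001, 0.002, -1.0]]
force: [-0.9, 2.4, 5.2]
finger_gap: 0.387
grip_force: 62.3
```

View pics/g.png

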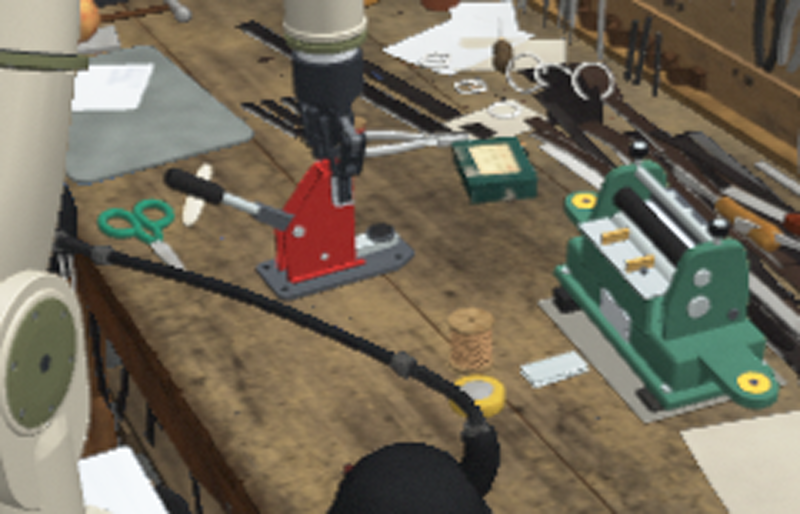

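The fingers hold the column (gap 0.387 is about 33 mm). Next: lift, rotate and carry.

```bash
python3 -m creep '[[[0,0,0,-1,0],[0,0,0,-1.5,0],[0,0,0,-1.5,0],[0,0,0,-1.5,0],[0,0,0,-1.5,0],[0,0,0,-1.5,0],[0,0,0,-1.5,0]]]'; python3 -m creep '[[[0,0,0,0,-5],[0,0,0,0,-5],[0,0,0,0,-5],[0,0,0,0,-5],[0,0,0,0,-5],[0,0,0,0,-5],[0,0,0,0,-5],[0,0,0,0,-5],[0,0,0,0,-5],[0,0,0,0,0]]]'
python3 -m creep '[[[0,1.01,-2.22,0,0],[0,1.01,-2.22,0,0],[0,1.01,-2.22,0,0],[0,1.01,-2.22,0,0],[0,1.01,-2.22,0,0],[0,1.01,-2.22,0,0],[0,1.01,-2.22,0,0]]]'
python3 -m creep '[[[0,1.72,-1.82,0,0],[0,1.72,-1.82,0,0],[0,1.72,-1.82,0,0],[0,1.72,-1.82,0,0],[0,1.72,-1.82,0,0],[0,1.72,-1.82,0,0],[0,1.72,-1.82,0,0],[0,1.72,-1.82,0,0],[0,1.72,-1.82,0,0],[0,1.72,-1.82,0,0]]]'
python3 -m creep '[[[0,1.72,-1.82,0,0],[0,1.72,-1.82,0,0],[0,1.72,-1.82,0,0],[0,1.72,-1.82,0,0],[0,0.4,-2.5,0,0],[0,0.4,-2.5,0,0],[0,0.47,-2.64,0,0],[0,0,0,0,0],[0,0,0,0,0],[0,0,0,0,0]]]'
python3 -c "
from station import get_state;s=get_state();print(s['t'],s['joints'])"
```

```text
t: 4.15
ee_pos: [0.4594, 0.3573, 0.1881]
eef_rot: [[-1.0, -0.002, -0.003], [-0.002, 1.0, -0.004], [0.003, -0.004, -1.0]]
force: [0.5, -0.3, -9.1]
finger_gap: 0.394
grip_force: 61.0
t: 5.15
ee_pos: [0.4596, 0.3575, 0.1876]
eef_rot: [[-0.705, -0.709, -0.003], [-0.709, 0.705, -0.003], [0.004, 0.0, -1.0]]
force: [-0.0, 0.2, -8.3]
finger_gap: 0.395
grip_force: 61.1
t: 5.85
ee_pos: [0.52, 0.1976, 0.1883]
eef_rot: [[-0.708, -0.706, -0.003], [-0.706, 0.708, -0.001], [0.003, 0.001, -1.0]]
force: [-0.2, 0.2, -8.5]
finger_gap: 0.392
grip_force: 61.6
t: 6.85
ee_pos: [0.5271, -0.0523, 0.1885]
eef_rot: [[-0.708, -0.706, -0.003], [-0.706, 0.708, 0.0], [0.002, 0.002, -1.0]]
force: [-0.3, -0.3, -8.1]
finger_gap: 0.387
grip_force: 61.7
t: 7.85
ee_pos: [0.5758, -0.2131, 0.1885]
eef_rot: [[-0.706, -0.708, -0.002], [-0.708, 0.706, 0.001], [0.001, 0.002, -1.0]]
force: [0.1, 0.6, -8.5]
finger_gap: 0.387
grip_force: 63.9
7.85 [ 0.05849607  0.39211684  0.32886668  1.47806193 -0.12907247  1.29499271
  2.75732294]
```

```bash
python3 -m creep '[[[0,0,0,1.5,0],[0,0,0,1.5,0],[0,0,0,1.5,0],[0,0,0,1.5,0],[0,0,0,1.5,0],[0,0,0,1,0],[0,0,0,0.8,0],[0,0,0,0,0],[0,0,0,0,0]]]'
python3 - <<'E'
from h import *
s=cap("scene");t=cap("top")
a=cv2.resize(s["f"][180:330,300:500],(400,300),interpolation=cv2.INTER_CUBIC);b=cv2.resize(t["f"][110:260,330:530],(400,300),interpolation=cv2.INTER_CUBIC)
cv2.imwrite("pics/st.png",cv2.resize(np.hstack([a,b]),(800,300))[:,:,::-1])
E
```

```text
t: 8.75
ee_pos: [0.5794, -0.212, 0.0982]
eef_rot: [[-0.704, -0.711, 0.005], [-0.711, 0.704, 0.001], [-0.005, -0.003, -1.0]]
force: [2.2, 5.6, 1.1]
finger_gap: 0.393
grip_force: 65.1
```

View pics/st.png

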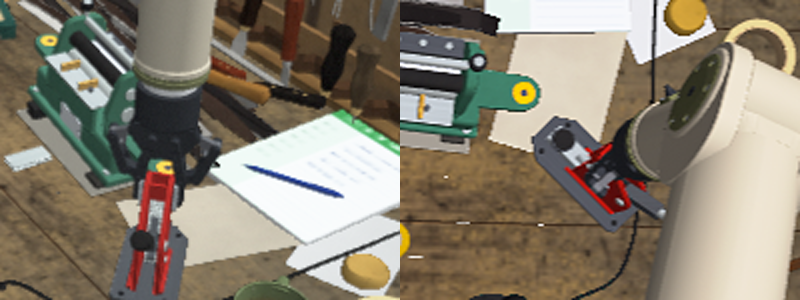

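The picture shows the jack at staging with its saddle at (562,140) in the right half and the pad disc at (524,92). The force shows a part-contact with the bench, so I'll raise it a little and compare.

```bash
P='from station import get_state;s=get_state();print(s["ee_pos"],s["force"].round(1) if hasattr(s["force"],"round") else s["force"],s["ft_torque"])'; python3 -c "$P"; python3 -m creep '[[[0,0,0,-0.4,0],[0,0,0,0,0],[0,0,0,0,0]]]' | sed -n 2,4p; python3 -c "$P"; python3 -m creep '[[[0,0,0,-0.4,0],[0,0,0,0,0],[0,0,0,0,0]]]'| sed -n 2,4p; python3 -c "$P"
```

```text
[ 0.57937234 -0.2122606   0.09826721] [2.7 5.8 1.6] [ 1.13638945 -0.54760096  0.01143325]
ee_pos: [0.576, -0.2147, 0.0999]
eef_rot: [[-0.706, -0.708, -0.001], [-0.708, 0.706, -0.0], [0.001, 0.0, -1.0]]
force: [0.0, 0.6, -9.2]
[ 0.5759788  -0.21466913  0.09985137] [ 0.   0.6 -9.2] [ 0.16538352 -0.1611006  -0.03218077]
ee_pos: [0.5765, -0.2143, 0.1043]
eef_rot: [[-0.706, -0.708, 0.0], [-0.708, 0.706, -0.0], [0.0, -0.0, -1.0]]
force: [0.4, 0.3, -8.7]
[ 0.57646737 -0.2143079   0.10432258] [ 0.4  0.3 -8.7] [ 0.14230711 -0.14167954  0.06449856]
```

Run:
```python
from h import *
st=get_state(); p=np.array(st["ee_pos"]); R=np.array(st["eef_rot"])
jx=-R[:,0]; jx[2]=0; jx/=np.linalg.norm(jx); jz=np.array([0,0,1.]); jy=np.cross(jz,jx)
o=np.array([p[0],p[1],p[2]-.0902])+.000*jx
J=lambda v:o+v[0]*jx+v[1]*jy+v[2]*jz
pts=[(-86,40,8),(-86,-40,8),(87,20,8),(87,-20,8),(55,0,34),(-158,0,145),(-14,17,130),(-14,-17,130)]
ims=[]
for n,(x0,y0) in (("scene",(330,190)),("top",(380,130))):
    c=cap(n); im=cv2.resize(c["f"][y0:y0+120,x0:x0+100],(400,480),interpolation=cv2.INTER_CUBIC)
    for q in pts+[None]:
        X=J(np.array(q)/1000) if q else np.array([.6713,-.1165,.0636])
        u=(proj(c,X)-(x0-.4,y0-.4))*4; cv2.circle(im,tuple(int(a) for a in u),3,(0,255,255),1)
    ims.append(im)
cv2.imwrite("pics/ov.png",np.hstack(ims)[:,:,::-1])
```

```text
(no output)
```

View pics/ov.png

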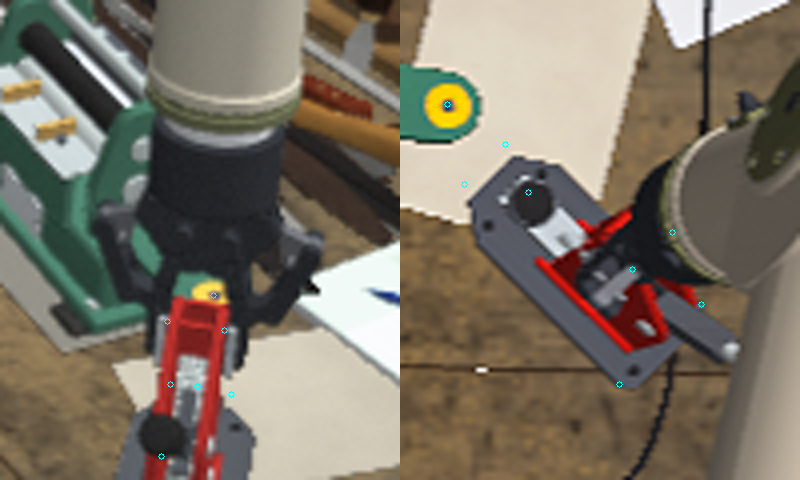

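The overlay shows the jack's nose has dipped about 0.09 rad in the grip: its front edge sits back of the prediction and the handle is high. I'll flatten it on the bench here, before sliding in.

```bash
python3 -m creep '[[[0,0,0,0.5,0],[0,0.3,0,0.3,0],[0,0.3,0,0.2,0],[0,0.2,0,0.2,0],[0,0.1,0,0.2,0],[0,0,0,0,0],[0,0,0,0,0]]]'
python3 - <<'E'
from h import *
st=get_state(); print(st["ft_torque"]);p=np.array(st["ee_pos"]); R=np.array(st["eef_rot"])
jx=-R[:,0]; jx[2]=0; jx/=np.linalg.norm(jx); jz=np.array([0,0,1.]); jy=np.cross(jz,jx)
c=cap("top"); o=np.array([p[0],p[1],0])
D=blobs(c,(0,0,0),(180,255,48),(495-0-90,165,425,190),10); print("dark",D)
for q in [(-86,40,8),(55,0,34)]: print(q,proj(c,o+(q[0]*jx+q[1]*jy+q[2]*jz)/1000))
for d in D: print(onz(c,d[1],.034))
E
```

```text
t: 10.25
ee_pos: [0.5772, -0.2146, 0.0964]
eef_rot: [[-0.7, -0.714, 0.014], [-0.714, 0.701, 0.004], [-0.013, -0.007, -1.0]]
force: [1.8, 19.0, 25.5]
finger_gap: 0.392
grip_force: 68.0
[ 3.413531   -0.33618818 -0.24052071]
dark [(np.int32(70), [412.5, 180.7], [3, 11, 10, 10])]
(-86, 40, 8) [433.02232242 225.49988823]
(55, 0, 34) [410.12083542 178.25998784]
[ 0.60915161 -0.18189299  0.034     ]
```

```bash
P='from station import get_state;s=get_state();print(s["ee_pos"],s["force"].round(1),s["ft_torque"])'; python3 -m creep '[[[0,0,0,-1,0],[0,0,0,-1.5,0],[0,0,1,0,0],[0,-0.2,2,0,0],[0,-0.2,2,0,0],[0,-0.2,2,0,0],[0,0,0,0,0],[0,0,0,0,0]]]'|sed -n 2,4p;python3 -c "$P"
python3 - <<'E'
from h import *
st=get_state(); p=np.array(st["ee_pos"]); R=np.array(st["eef_rot"])
jx=-R[:,0]; jx[2]=0; jx/=np.linalg.norm(jx); jz=np.array([0,0,1.]); jy=np.cross(jz,jx)
ims=[]
for n in ("scene","top"):
    c=cap(n); o=np.array([p[0],p[1],p[2]-.0902]); pr=lambda q:proj(c,o+(q[0]*jx+q[1]*jy+q[2]*jz)/1000)
    m=pr((0,0,50)); x0,y0=int(m[0])-50,int(m[1])-50
    im=cv2.resize(c["f"][y0:y0+100,x0:x0+100],(400,400),interpolation=cv2.INTER_CUBIC)
    for q in [(-86,40,8),(-86,-40,8),(55,0,34),(-14,17,130),(-14,-17,130),(-52,0,70)]:
        cv2.circle(im,tuple(int(a) for a in (pr(q)-(x0-.4,y0-.4))*4),3,(0,255,255),1)
    ims.append(im)
cv2.imwrite("pics/ov2.png",np.hstack(ims)[:,:,::-1])
E
```

```text
ee_pos: [0.5239, -0.1667, 0.1149]
eef_rot: [[-0.706, -0.709, -0.001], [-0.709, 0.706, 0.0], [0.0, 0.001, -1.0]]
force: [0.7, -0.5, -9.5]
[ 0.523889   -0.16672517  0.11487262] [ 0.7 -0.5 -9.5] [ 0.1367127  -0.16397833  0.02839007]
```

View pics/ov2.png

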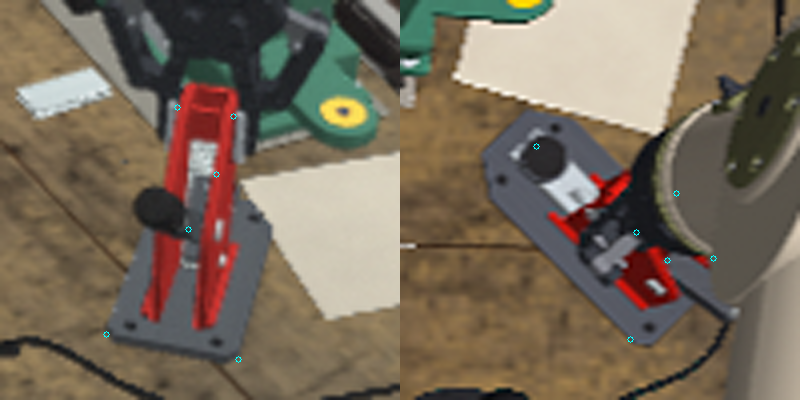

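The jack now agrees with the prediction in pitch and has slid about 9 mm back in the grip (saddle at (546,157) against a predicted (536,147)). The earlier contact was probably the rear edge on the lamp cord, so I'll come in from the front, clear of it.

```bash
P='from station import get_state;s=get_state();print(s["ee_pos"],s["force"].round(1),s["ft_torque"])'; python3 -m creep '[[[0,-1.1,-0.86,0,0],[0,-1.1,-0.86,0,0],[0,-1.1,-0.86,0,0],[0,-1.1,-0.86,0,0],[0,0,0,0.6,0],[0,0,0,0.6,0],[0,0,0,0.6,0],[0,0,0,0,0],[0,0,0,0,0]]]'|sed -n 2,4p;python3 -c "$P"
python3 -m creep '[[[0,0,0,0.3,0],[0,0,0,0,0],[0,0,0,0,0]]]'|sed -n 2,3p;python3 -c "$P"
python3 -m creep '[[[0,0,0,0.3,0],[0,0,0,0,0],[0,0,0,0,0]]]'|sed -n 2,3p;python3 -c "$P"
```

```text
ee_pos: [0.5796, -0.1602, 0.0969]
eef_rot: [[-0.706, -0.708, -0.001], [-0.708, 0.706, 0.0], [0.0, 0.001, -1.0]]
force: [0.6, 0.0, -9.4]
[ 0.57960386 -0.16022592  0.09690682] [ 0.6  0.  -9.4] [ 0.1310482  -0.15061496  0.0006629 ]
ee_pos: [0.5799, -0.1608, 0.0953]
eef_rot: [[-0.706, -0.708, 0.0], [-0.708, 0.706, -0.001], [0.0, -0.001, -1.0]]
[ 0.57993557 -0.16083637  0.09530351] [-4.4 -1.1  0. ] [0.03956869 0.83097641 0.17912671]
ee_pos: [0.5794, -0.1627, 0.0937]
eef_rot: [[-0.707, -0.707, 0.0], [-0.707, 0.707, -0.002], [0.001, -0.002, -1.0]]
[ 0.57935616 -0.16271799  0.093668  ] [-11.9  -4.4  11. ] [-0.3354923   2.33510956  0.33184923]
```

```bash
P='from station import get_state;s=get_state();print(s["ee_pos"],s["force"].round(1),s["ft_torque"])'; python3 -m creep '[[[0,0,0,-0.3,0],[0,0,0,0,0],[0.6,0,0,0,0],[0.8,0,0,0,0],[1,0,0,0,0],[1,0,0,0,0],[1,0,0,0,0]]]';python3 -c "$P"
python3 - <<'E'
from h import *
st=get_state(); p=np.array(st["ee_pos"]); R=np.array(st["eef_rot"])
jx=-R[:,0]; jx[2]=0; jx/=np.linalg.norm(jx); jz=np.array([0,0,1.]); jy=np.cross(jz,jx)
ims=[]
for n in ("scene","top"):
    c=cap(n); o=np.array([p[0],p[1],0]); pr=lambda q:proj(c,o+(q[0]*jx+q[1]*jy+q[2]*jz)/1000)
    m=pr((0,0,50)); x0,y0=int(m[0])-50,int(m[1])-50
    im=cv2.resize(c["f"][y0:y0+100,x0:x0+100],(400,400),interpolation=cv2.INTER_CUBIC)
    for q in [(-86,40,8),(-86,-40,8),(55,0,34)]:
        cv2.circle(im,tuple(int(a) for a in (pr(q)-(x0-.4,y0-.4))*4),3,(0,255,255),1)
    ims.append(im); print(n,x0,y0)
    if n=="top":
        u=pr((50,0,34)).astype(int)
        for d in blobs(c,(0,0,0),(180,255,48),(u[0]-9,u[1]-9,u[0]+13,u[1]+13),10): print(d,onz(c,d[1],.034))
cv2.imwrite("pics/ov3.png",np.hstack(ims)[:,:,::-1])
E
```

```text
t: 13.4
ee_pos: [0.5804, -0.16, 0.0945]
eef_rot: [[-0.706, -0.709, 0.0], [-0.709, 0.706, -0.0], [-0.0, -0.0, -1.0]]
force: [0.1, 0.0, -0.9]
finger_gap: 1.0
grip_force: 0.0
[ 0.58040314 -0.15998779  0.09451116] [ 0.1  0.  -0.9] [0.03077883 0.00069207 0.00157502]
scene 314 236
top 356 140
(np.int32(71), [391.6, 178.8], [5, 6, 10, 10]) [ 0.61306532 -0.12458687  0.034     ]
```

View pics/ov3.png

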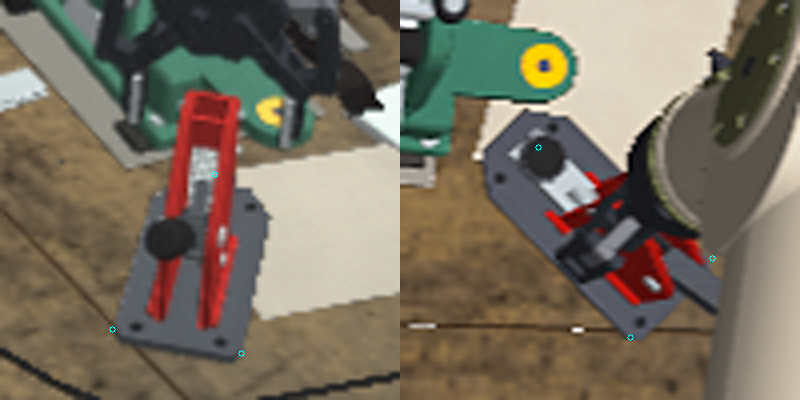

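It stands flat with its saddle at (.613,-.125). I'll regrasp 7 mm further back and slide it along the bench to the pad.

```bash
P='from station import get_state;s=get_state();print(s["t"],s["ee_pos"],s["force"].round(1),s["ft_torque"])'; python3 -m creep '[[[1,0.4,0,0.2,0],[1,0.3,0,0.3,0],[1,0,0,0,0],[0,0,0,0,0],[0,0,0,0,0],[0,0,0,0,0],[0,0,0,0,0],[0,0,0,0,0],[0,0,0,0,0],[0,0,0,0,0]]]';python3 -c "$P"
python3 -m creep '[[[0,-0.59,-0.41,0,0],[0,-0.59,-0.41,0,0],[0,-0.59,-0.41,0,0],[0,-0.59,-0.41,0,0],[0,0,0,0,0],[0,0,0,0,0]]]'|sed -n 2,6p; python3 -c "$P"
python3 - <<'E'
from h import *
p=get_state()["ee_pos"]; c=cap("top"); 
u=proj(c,np.array([p[0]+.039,p[1]+.039,.034])).astype(int)
for d in blobs(c,(0,0,0),(180,255,48),(u[0]-9,u[1]-9,u[0]+11,u[1]+11),10): print(d,onz(c,d[1],.034))
print(blobs(c,(20,140,120),(34,255,255),(370,140,410,170)))
E
```

```text
t: 14.5
ee_pos: [0.5753, -0.1646, 0.0895]
eef_rot: [[-0.705, -0.709, 0.0], [-0.709, 0.705, 0.0], [-0.0, 0.0, -1.0]]
force: [-1.7, 2.6, 3.7]
finger_gap: 0.39
grip_force: 61.4
14.5 [ 0.5753081  -0.16463284  0.08947652] [-1.7  2.6  3.7] [0.32683502 0.23198468 0.03530397]
ee_pos: [0.6031, -0.1613, 0.0894]
eef_rot: [[-0.707, -0.708, -0.001], [-0.708, 0.707, -0.001], [0.001, -0.001, -1.0]]
force: [-3.7, -2.7, 4.5]
finger_gap: 0.393
grip_force: 62.2
15.1 [ 0.60311042 -0.16125126  0.08942989] [-3.7 -2.7  4.5] [-0.59430805  0.53807292 -0.02065068]
(np.int32(64), [390.6, 169.0], [5, 6, 10, 9]) [ 0.64007772 -0.12152713  0.034     ]
[(np.int32(92), [391.5, 156.0], [16, 11, 12, 11])]
```

```bash
P='from station import get_state;s=get_state();print(s["t"],s["ee_pos"],s["force"].round(1),s["ft_torque"])'
python3 -m creep '[[[0,-0.65,-0.45,0,0],[0,-0.65,-0.45,0,0],[0,-0.65,-0.45,0,0],[0,-0.65,-0.45,0,0],[0,0,0,0,0],[0,0,0,0,0]]]'|sed -n 2,6p; python3 -c "$P"
python3 -m creep '[[[0.6,0,0,0,0],[0.8,0,0,0,0],[1,0,0,0,0],[1,0,0,0,0],[1,0,0,0,0],[1,0,0,0,0]]]'|sed -n 2,6p
python3 - <<'E'
from h import *
c=cap("top"); s=cap("scene"); a=blobs(c,(20,140,120),(34,255,255),(370,140,410,170)); b=blobs(s,(20,140,120),(34,255,255),(370,250,400,280)); print(a,b)
st=get_state(); p=np.array(st["ee_pos"]); o=np.array([p[0],p[1],0]); jx=-np.array(st["eef_rot"])[:,0]; jy=np.array(st["eef_rot"])[:,1]
ims=[]
for c in (s,c):
    pr=lambda q:proj(c,o+q[0]/1e3*jx+q[1]/1e3*jy+np.array([0,0,q[2]/1e3])); m=pr((0,0,50)); x0,y0=int(m[0])-50,int(m[1])-50
    im=cv2.resize(c["f"][y0:y0+100,x0:x0+100],(400,400),interpolation=cv2.INTER_CUBIC)
    for q in [(-86,40,8),(-86,-40,8),(55,0,34),(-14,17,130),(-14,-17,130),(87,20,8),(87,-20,8)]:
        cv2.circle(im,tuple(int(a) for a in (pr(q)-(x0-.4,y0-.4))*4),3,(0,255,255),1)
    ims.append(im)
cv2.imwrite("pics/ov4.png",np.hstack(ims)[:,:,::-1])
E
```

```text
ee_pos: [0.6347, -0.1548, 0.0895]
eef_rot: [[-0.706, -0.708, 0.0], [-0.708, 0.706, -0.001], [0.0, -0.001, -1.0]]
force: [-3.1, -2.2, 3.6]
finger_gap: 0.389
grip_force: 62.4
15.75 [ 0.63467053 -0.15484813  0.08946173] [-3.1 -2.2  3.6] [-0.59757832  0.32836961 -0.06065813]
ee_pos: [0.6346, -0.154, 0.0893]
eef_rot: [[-0.706, -0.709, -0.0], [-0.709, 0.706, 0.0], [-0.0, 0.0, -1.0]]
force: [-0.3, -0.6, 0.0]
finger_gap: 0.999
grip_force: 0.0
[(np.int32(92), [391.5, 156.0], [16, 11, 12, 11])] []
```

View pics/ov4.png

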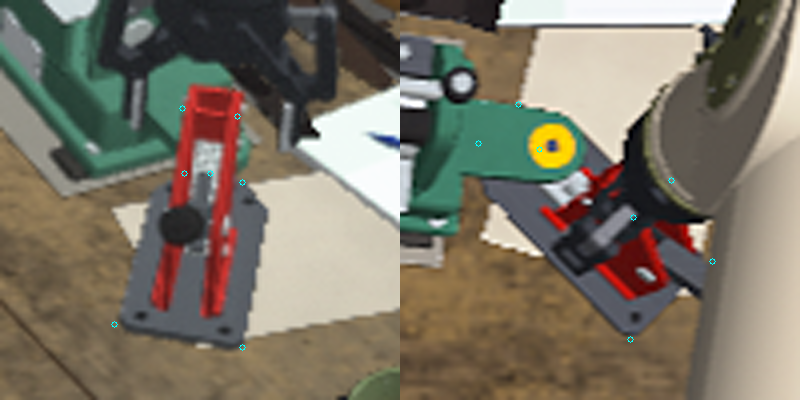

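All ten pictures are used. This last one shows the jack flat with its saddle under the disc. Next: lift off, shut the fingers and go above the handle grip.

```bash
python3 -m creep '[[[1,0,0,-2,0],[1,0,0,-2.5,0],[1,0,0,-2.5,0],[1,0,0,-2.5,0],[1,0,0,-2,0],[0,0,0,0,7.5],[0,0,0,0,7.5],[0,0,0,0,7.5],[0,0,0,0,7.5],[0,0,0,0,7.5]]]' | sed -n 1,4p
python3 -m creep '[[[0,0,0,0,7.5],[0,1.7,-1.9,0,0],[0,1.8,-2,0,0],[0,1.8,-2,0,0],[0,1.8,-2,0,0],[0,1.8,-2,0,0],[0,1.7,-1.8,0,0],[0,0,0,0,0],[0,0,0,0,0]]]'
python3 - <<'E'
from h import *
c=cap("top"); s=cap("scene"); Y=((20,140,120),(34,255,255))
print(blobs(c,*Y,(250,120,420,170)),blobs(s,*Y,(310,180,400,285)))
o=np.array([.6345,-.1545,0]); h=np.array([.68,.73,0])
for z,b in((.145,158),(.164,185)):
    q=o-h*b/1e3+[0,0,z]; u=proj(s,q); v=proj(c,q); print(q,u,v)
u=u.astype(int); print(blobs(s,(0,0,0),(180,255,45),(u[0]-25,u[1]-25,u[0]+25,u[1]+25),25))
v=v.astype(int); print(blobs(c,(0,0,0),(180,255,45),(v[0]-25,v[1]-25,v[0]+25,v[1]+25),25))
E
```

```text
t: 17.45
ee_pos: [0.6346, -0.154, 0.2043]
eef_rot: [[-0.992, -0.127, -0.0], [-0.127, 0.992, 0.0], [0.0, 0.0, -1.0]]
force: [0.3, -0.4, 0.1]
t: 18.35
ee_pos: [0.5286, -0.2717, 0.2045]
eef_rot: [[-1.0, -0.001, 0.001], [-0.001, 1.0, 0.0], [-0.001, 0.0, -1.0]]
force: [-0.1, 0.3, -0.1]
finger_gap: -0.0
grip_force: 0.0
[(np.int32(95), [264.4, 139.9], [9, 15, 12, 11]), (np.int32(92), [391.5, 156.0], [136, 31, 12, 11])] [(np.int32(29), [324.2, 200.0], [11, 18, 8, 5])]
[ 0.52706 -0.26984  0.145  ] [376.8360061  286.15394051] [461.27464241 208.70282597]
[ 0.5087  -0.28955  0.164  ] [376.26839525 286.54429849] [472.6573403  215.95571139]
[(np.int32(73), [374.8, 285.1], [19, 20, 11, 9])]
[(np.int32(262), [458.8, 210.4], [0, 0, 26, 38]), (np.int32(376), [487.5, 204.3], [27, 0, 23, 31])]
```

```bash
python3 -m creep '[[[0,0.4,0.3,1.5,0],[0,0,0,1.5,0],[0,0,0,0.7,0],[0,0,0,0.3,0],[0,0,0,0.3,0],[0,0,0,0,0]]]' | sed -n 1,6p;  for i in 1 2; do python3 -m creep '[[[0,0,0,0.4,0],[0,0,0,0,0]]]' | grep -E "ee_pos|force:"; done
```

```text
t: 19.05
ee_pos: [0.5253, -0.2682, 0.1616]
eef_rot: [[-1.0, -0.003, 0.001], [-0.003, 1.0, -0.0], [-0.001, -0.0, -1.0]]
force: [0.9, 0.3, 0.4]
finger_gap: 0.001
grip_force: 0.6
ee_pos: [0.5251, -0.2686, 0.1574]
force: [1.1, -0.1, 0.6]
grip_force: 0.9
ee_pos: [0.5248, -0.2684, 0.1529]
force: [1.5, -0.8, 1.4]
grip_force: 0.9
```

```bash
for i in 1 2 3; do python3 -m creep '[[[0,0.2,-0.2,0.8,0],[0,0.2,-0.2,0.8,0],[0,0.1,-0.1,0.8,0]]]' | grep -E "ee_pos|force:"; done; python3 -m creep '[[[0,0,0,0,0],[0,0,0,0,0]]]'
```

```text
ee_pos: [0.5191, -0.2738, 0.1284]
force: [0.1, -0.5, 2.4]
grip_force: 1.0
ee_pos: [0.5143, -0.2788, 0.1045]
force: [-1.6, -0.9, 4.8]
grip_force: 2.2
ee_pos: [0.5105, -0.2827, 0.0808]
force: [2.3, 1.8, 5.5]
grip_force: 3.1
t: 20.55
ee_pos: [0.5104, -0.2828, 0.0811]
eef_rot: [[-1.0, -0.003, 0.001], [-0.003, 1.0, 0.0], [-0.001, 0.0, -1.0]]
force: [2.6, 2.1, 3.2]
finger_gap: -0.001
grip_force: 1.6
```

```bash
python3 -m creep '[[[0,0,0,0.3,0],[0,0,0,0,0]]]'| grep -E "ee_pos|force:"; python3 -m creep '[[[0,-0.15,0.15,-0.9,0],[0,-0.15,0.15,-0.9,0],[0,-0.2,0.2,-0.9,0],[0,-0.2,0.2,-0.9,0],[0,-0.2,0.2,-0.9,0],[0,-0.2,0.2,-0.9,0],[0,-0.2,0.2,-0.9,0],[0,-0.2,0.2,-0.9,0],[0,0,0,-0.9,0],[0,0,0,0,0]]]'| grep -E "ee_pos|force:"
python3 -m creep '[[[0,0,0,0.5,0],[0,0,0,0.3,0],[0,0,0,0,0]]]'| grep -E "ee_pos|force:"
for i in 1 2 3; do python3 -m creep '[[[0,0.2,-0.2,0.8,0],[0,0.2,-0.2,0.8,0],[0,0.1,-0.1,0.8,0]]]' | grep -E "ee_pos|force:"; done; python3 -m creep '[[[0,0,0,0.3,0],[0,0,0,0,0]]]'
cat > lv.py <<'E'
from h import *
c=cap("top"); s=cap("scene"); Y=((20,140,120),(34,255,255))
h=lambda im:cv2.cvtColor(im,cv2.COLOR_RGB2HSV)
for n,cc,roi in(("topL",c,(255,130,275,150)),("topR",c,(380,145,404,168)),("sceL",s,(312,190,338,210)),("sceR",s,(365,245,405,285))):
    x0,y0,x1,y1=roi; I=h(cc["f"])[y0:y1,x0:x1].astype(float); w=np.clip(I[...,1]-100,0,None)*((I[...,0]>18)&(I[...,0]<34)&(I[...,2]>90))
    yy,xx=np.mgrid[y0:y1,x0:x1]; print(n,(w*xx).sum()/max(w.sum(),1),(w*yy).sum()/max(w.sum(),1),round(w.sum()))
print(get_state()["t"])
E
python3 lv.py
```

```text
ee_pos: [0.5108, -0.2832, 0.0796]
force: [-2.7, 4.3, 16.5]
grip_force: 8.0
ee_pos: [0.5255, -0.2686, 0.1608]
force: [-0.3, -0.2, 1.0]
grip_force: 0.3
ee_pos: [0.5244, -0.2686, 0.1505]
force: [0.6, -1.0, 2.6]
grip_force: 1.2
ee_pos: [0.5198, -0.2747, 0.1277]
force: [-0.2, -2.1, 5.8]
grip_force: 2.9
ee_pos: [0.5146, -0.2799, 0.1035]
force: [-0.9, -2.1, 5.9]
grip_force: 2.6
ee_pos: [0.5105, -0.2832, 0.0791]
force: [2.7, 2.5, 19.9]
grip_force: 10.7
t: 23.15
ee_pos: [0.5108, -0.284, 0.0782]
eef_rot: [[-1.0, -0.002, 0.003], [-0.002, 1.0, -0.001], [-0.003, -0.001, -1.0]]
force: [-4.1, 2.5, 21.9]
finger_gap: 0.001
grip_force: 11.2
topL 263.241781626064 140.1196066921045 13628
topR 391.9017701683111 155.14654672083574 13784
sceL 324.45298602287164 201.5266836086404 1574
sceR 0.0 0.0 0
23.25
```

```bash
cat > lv.py <<'E'
from h import *
c=cap("top"); s=cap("scene"); Y=((20,140,120),(34,255,255))
best=lambda cc,roi:max(blobs(cc,*Y,roi),default=(0,[np.nan]*2,0))
L=np.array([.7008,.2241,.0874]); R=np.array([.6713,-.1169,.0636]); u=(L-R)/np.linalg.norm(L-R)
uh=np.array([u[0],u[1],0]); uh/=np.linalg.norm(uh)
piv=(L+R)/2+uh*.082; piv[2]=.025
ax=np.cross([0,0,1.],uh)  # rotation about -x' : R end up
def rot(X,d): return piv+cv2.Rodrigues(ax*d)[0]@(X-piv)
obs=[("topL",c,L,best(c,(250,125,280,155))[1],(264.4,139.9)),("topR",c,R,best(c,(375,140,408,170))[1],(391.5,156.0)),("sceL",s,L,best(s,(312,190,338,212))[1],(324.2,200.))]
for n,cc,X,o,b in obs:
    print(n,"obs",(np.array(o)-b).round(2),"pred .065:",(proj(cc,rot(X,.065))-proj(cc,X)).round(2))
print("R at .065",rot(R,.065), "t",get_state()["t"])
E
python3 lv.py
```

```text
topL obs [-1.   0.1] pred .065: [-1.33  0.35]
topR obs [ 0.4 -0.8] pred .065: [ 0.39 -1.31]
sceL obs [-1.1  0.6] pred .065: [-0.63  1.12]
R at .065 [ 0.67156217 -0.11386952  0.0799608 ] t 23.35
```

Lift so far is about 0.043 of 0.065 rad. The third stroke should end at about TCP z 0.097.

```bash
python3 -m creep '[[[0,-0.15,0.15,-1.1,0],[0,-0.15,0.15,-0.9,0],[0,-0.2,0.2,-0.9,0],[0,-0.2,0.2,-0.9,0],[0,-0.2,0.2,-0.9,0],[0,-0.2,0.2,-0.9,0],[0,-0.2,0.2,-0.9,0],[0,-0.2,0.2,-0.9,0],[0,0,0,-1,0],[0,0,0,0,0]]]'| grep -E "ee_pos|force:"; python3 lv.py
python3 -m creep '[[[0,0,0,0.5,0],[0,0,0,0.3,0],[0,0,0,0,0]]]'| grep -E "ee_pos|force:"
for i in 1 2; do python3 -m creep '[[[0,0.2,-0.2,0.8,0],[0,0.2,-0.2,0.8,0],[0,0.1,-0.1,0.8,0]]]' | grep -E "ee_pos|force:"; done; python3 -m creep '[[[0,0.1,-0.1,0.6,0],[0,0,0,0,0],[0,0,0,0,0]]]'
python3 lv.py
```

```text
ee_pos: [0.5256, -0.2687, 0.162]
force: [0.0, -0.5, 0.9]
grip_force: 0.3
topL obs [-0.8  0.2] pred .065: [-1.33  0.35]
topR obs [ 0.4 -0.5] pred .065: [ 0.39 -1.31]
sceL obs [-0.7  0.4] pred .065: [-0.63  1.12]
R at .065 [ 0.67156217 -0.11386952  0.0799608 ] t 24.45
ee_pos: [0.5242, -0.2681, 0.1511]
force: [0.3, -0.7, 0.1]
grip_force: 0.3
ee_pos: [0.5194, -0.2743, 0.1279]
force: [-0.3, -1.8, 6.6]
grip_force: 2.6
ee_pos: [0.5144, -0.2797, 0.1041]
force: [-0.3, -2.3, 5.8]
grip_force: 2.5
t: 25.65
ee_pos: [0.5136, -0.28, 0.0984]
eef_rot: [[-1.0, -0.001, -0.0], [-0.001, 1.0, -0.001], [0.0, -0.001, -1.0]]
force: [-0.7, -2.8, 4.8]
finger_gap: -0.002
grip_force: 2.2
topL obs [-1.2  0.2] pred .065: [-1.33  0.35]
topR obs [ 0.6 -1. ] pred .065: [ 0.39 -1.31]
sceL obs [-1.1  0.7] pred .065: [-0.63  1.12]
R at .065 [ 0.67156217 -0.11386952  0.0799608 ] t 25.75
```

```bash
python3 -m creep '[[[0,0.05,-0.05,0.4,0],[0,0,0,0.4,0],[0,0,0,0,0],[0,0,0,0,0],[0,0,0,0,0]]]'
python3 lv.py
python3 - <<'E'
# side tilt check: vertical-edge-free estimate from both discs, pooled fit of tilt fraction over 6 pixel shifts
from h import *
E
```

```text
t: 26.25
ee_pos: [0.5134, -0.2798, 0.0904]
eef_rot: [[-1.0, -0.002, -0.0], [-0.002, 1.0, -0.0], [0.0, -0.0, -1.0]]
force: [-1.7, -1.6, 4.8]
finger_gap: 0.004
grip_force: 2.1
topL obs [-1.4  0.3] pred .065: [-1.33  0.35]
topR obs [ 0.5 -1.2] pred .065: [ 0.39 -1.31]
sceL obs [-1.2  0.9] pred .065: [-0.63  1.12]
R at .065 [ 0.67156217 -0.11386952  0.0799608 ] t 26.35
```

```bash
python3 -c "
from station import job_done;print(job_done())"
```

```text
the job is handed in; nothing more can be done
None
```

I handed the job in with the jack's saddle under the low right-end pad and the fingers holding the handle down at about 5 N. By my camera estimate the splitter is raised by about 0.06 of its 0.065 rad lean, so level within the 0.015 rad tolerance; the system returned no verdict.

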